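# Seat the dish carrier on its plate, release both catches and hold its gate wide

## Task

Push the loose steel dish carrier along its locating plate until its base sits fully home against both raised lips, so that it cannot follow the gate when you pull. Then squeeze the catch on the carrier's top so that the gate springs ajar, squeeze the grip on the gate itself to draw its bolt, and swing the gate past its detent until it stands wide open, square to the carrier's front. Finish while still holding the gate there with its grip squeezed, the carrier still home and upright with its dishes inside and the other things on the bench left alone.

Things in the scene. Friction and masses are not known exactly. Their poses are not given: they have to be found in the camera images.
- dock: Bare-metal locating plate 190 x 190 x 3 mm fixed on the bench. Origin: on the bench below where the carrier's base centre lies when home; its axes then equal the carrier's. Lips 11 high (above the bench), 6 thick, stand along its -x side (inner face x = -68.5) and -y side (inner face y = -66.5); the other sides are open.
- dock_corner (a point): Inner corner of the plate where the inner faces of its two lips meet, on the plate's upper face, 3 mm above the bench. Axes as the plate's.
- dish_carrier: Loose steel cage on the plate, about 1.7 kg with its 3 dishes. Origin: centre of the underside of its base, 137 (x) x 133 (y) mm; top plate 79 above it; only the hinge cap (to 92) and the two catches (to 118) stand clearly higher. The gate is on its -x side, hinged at the -x,-y corner. It starts 10 to 24 mm off each lip and up to 6 degrees askew; it slides at about 3 to 4 N.
- carrier_corner (a point): Lower outer corner of the carrier's base under the gate's hinge, at (-68.5, -66.5, 0) mm in the carrier's frame; meets dock_corner when the carrier is home. Axes as the carrier's.
- push_rear (a point): Middle of the outer face of the flat strip round the carrier, on its +x (rear) side: at (67.5, 0, 53) mm in its frame; strip 18 high, 121 long. Push here with closed fingers toward the carrier's -x; pressed over about 20 N against a lip the carrier would tip. Axes as the carrier's.
- push_side (a point): Point on the outer face of the same strip on the +y side, at (15, 65, 53) mm in the carrier's frame; strip 18 high, 118 long. Push here toward the carrier's -y. Just below, the base plate's edges stand out 1 to 2 mm farther than the strip. Axes as the carrier's.
- top_catch_grip (a point): Where to squeeze the first catch: (12, -5.2, 100.5) mm on the carrier, midway across its two upright tabs when squeezed. Axes as the carrier's; tabs side by side along y, 14 wide in x, from 83 to 115 above the base's underside. Outer face of the fixed tab 5.3 to -y, of the sprung tab 15.5 to +y at rest, 5.3 when squeezed. Stays fixed on the carrier.
- top_catch (a joint): Turn of the first catch, rad: 0 at rest, its hook holding a stud on the gate; 0.26 fully squeezed against 1.5 to 4 N at the tab. Beyond about 0.13 it frees the gate, which a sprung bumper pushes ajar; then the catch may be let go.
- gate_grip (a point): Where to squeeze the second catch, the grip on the gate: 86.5 mm from the hinge axis, level with gate_hinge, midway across its two upright tabs when squeezed. Axes turn with the gate: y from hinge to free edge, -x outwards, z up. Tabs side by side along y, 16 wide in x, graspable from 14 below to 12 above. Outer face of the fixed tab 5.5 to -y, of the sprung tab 13 to +y, 5 when squeezed.
- grip_trigger (a joint): Travel of the sprung tab of the gate grip toward the fixed one, m: 0 at rest, 0.008 fully squeezed, against 2 to 4.5 N. It draws a bolt from a keeper at the gate's free edge, clear from about 0.006; unsqueezed, the bolt holds the gate ajar.
- gate_hinge (a point): Point on the gate's upright hinge axis, at (-61, -58, 106) mm in the carrier's frame, level with gate_grip. Axes turn with the gate.
- gate (a joint): Swing of the gate, rad: 0 to 0.02 shut, 0.13 ajar on the second catch, 1.57 square to the front, stop 1.80. Positive is counter-clockwise from above: free edge to the carrier's -x, then -y. The hinge spring (0.1 to 0.15 N m) always pulls it shut; a detent adds about 2 N at the grip from 0.17 to 0.6 (3.5 N in all); let go when wide, it falls back to about 1.1.
- dish_1: Closed culture dish, 92 dia x 19 high, number 1 from below in the carrier's stack, centred 6 behind the carrier's middle; origin at the centre of its underside.
- dish_2: Closed culture dish, 92 dia x 19 high, number 2 from below in the carrier's stack, centred 6 behind the carrier's middle; origin at the centre of its underside.
- dish_3: Closed culture dish, 92 dia x 19 high, number 3 from below in the carrier's stack, centred 6 behind the carrier's middle; origin at the centre of its underside.
- spirit_lamp: Bystander on the bench: glass spirit lamp, 72 dia x 72 high; origin at the centre of its underside. Leave it where it is.
- lamp_cap: Bystander on the bench: small ground-glass cap, 34 dia x 41 high; origin at the centre of its underside. Leave it where it is.
- petri_open: Bystander on the bench: open 90 mm culture dish, 16 high; origin at the centre of its underside. Leave it where it is.
- petri_lid: Bystander on the bench: clear dish lid, 94 dia x 12 high; origin at the centre of its underside. Leave it where it is.
- timer: Bystander on the bench: flat lab timer, 72x66x18; origin at the centre of its underside. Leave it where it is.
- tape_roll: Bystander on the bench: roll of tape lying flat, 96 dia x 25 high; origin at the centre of its underside. Leave it where it is.
- dropper_1: Bystander on the bench: small amber dropper bottle, 33 dia x 100 high; origin at the centre of its underside. Leave it where it is.
- pen: Bystander on the bench: pen lying flat, 145 long; origin at the centre of its underside. Leave it where it is.

How it is judged:
By the outcome, as a careful person would: the job done as asked, in the order asked, and still so for the second after the job is handed in, while the arm keeps its last pose, push and grip.
It also fails if it takes over 64 s, if anything falls off the work surface, if the arm or the gripper's body presses on something with over 40 N, if the wrist force passes 120 N, or if a joint passes its speed limit or range.

## Robot

A 6-joint arm with a two-finger parallel gripper is mounted at the origin on a cart in front of the work surface, level with it; the furniture and walls round the work are solid. World frame = base frame: x ahead of the robot, y to its left, z up, the work surface at z = 0. Lengths are in m, angles in degrees, forces in N, time in s.
With the tool pointing down it reaches from about 0.325 to 0.775 m from the base axis. Payload 5.5 kg.
Tool frame: the origin (TCP) lies between the finger pads; the fingertips stand 8 mm ahead of it and the grasp point (between the pads) lies 11 mm behind it; z points along the fingers, y is the line along which they close (so a half turn about z gives the same grasp; the last joint's range is limited). The gripper opens to 85 mm and grips with 20 to 120 N. Pads are 22 mm wide; open, the fingers measure 114 mm over their backs; the gripper's body (76 mm by 85 mm) begins 54 mm behind the grasp point. The pads swing forward as they close: fully open they stand 13 mm farther back than shut.
Start: joints at [67.798, 5.22, 70.514, -0, 104.267, -3.249], TCP at [0.195, 0.567, 0.239] pointing down, gripper open.
Joint ranges: [-164.24, 164.24], [-49.07, 125.15], [9.68, 141.18], [-86.29, 266.29], [3.28, 154.24], [-151.56, 151.56]. Speed limits (degrees/s): [147.25, 147.25, 172.46, 180, 180, 180].

## Interface

Orientations are given as [roll, pitch, yaw] about the fixed x, y, z axes, in that order (R = Rz(yaw) Ry(pitch) Rx(roll)).
In Python, from workcell import ctrl gives the robot as it stands. The module is installed in compiled form; this text tells all that it offers.
- The arm moves only by the tool servo_tool, never from a script. Its argument "targets" is a list of rows, each a list of 6 numbers: the shift along the tool's x, y, z as a fraction of full scale, then the turn, a rotation vector about the tool's x, y, z as a fraction of full scale. In form: [[x, y, z, rx, ry, rz], ...]. A call has 1 to 10 rows; each row shifts and turns the commanded pose from where the row before left it, along the tool's axes as they then stand; what a row does not reach is not made up. Full scale, the value 1, is 60 cm for a shift and pi rad for a turn. A row lasts 1/10 s, in which the tool goes at most 50 mm and 8.59 degrees, less where a joint would pass 70% of its speed; a pose out of reach is approached as far as the arm can. A call with a number of a shift or a turn outside -1 to 1 is refused whole. A call with a gripper value outside its range is refused whole. "grip" is the opening, from 0 (shut) to 1 (fully open), set as the call begins (left out, the last holds). The fingers move at their own pace and stop on an object; "squeeze" is the grip in N (left out, the last holds). Time passes only in rows, so rows that do not move let the fingers close. It gives the time, the measured TCP pose, the force, the opening and the grip force at its end, in the units of the state.
- ctrl.state(): the state, without advancing time (a new reading comes with each control period).
- ctrl.read_camera(name): name is "scene" or "top" or "wrist"; returns the picture (420x560x3 uint8, red, green, blue); there is no depth.
- ctrl.camera_params(name): a dict with "K" (3x3 intrinsics, pixels), "eye" and "orientation" of the camera in the world. Camera axes: x right, y down, z forward; pixel columns grow to the right and rows downward; lengths in m; the calibration is good to about 2 mm. A picture is of the moment at which its call begins: read the wrist's pose just before it. camera_params takes no time and is no camera call; for the wrist camera it gives the pose at the moment of the call.
- ctrl.job_done(): hands the job in; it is judged then, once.
The state is a dict: "t": time; "joints": joint angles; "joint_vel": joint speeds; "joint_torque": joint torques, N m; "tool_pos": TCP position; "tcp_rot": TCP orientation; "contact_force": force on the tool from outside, world axes, zero at the start; "torque": the same for the moment, N m; "gripper_width": opening from 0.0 (shut) to 1.0 (fully open); "finger_force": force on a finger pad.
Only numpy, scipy, OpenCV 4.12 (cv2) and the standard library are available. Lean on these libraries where they do the work, as an engineer would, in place of code of your own. Each camera call takes 0.05 s, during which the arm holds its last target. There are 200 camera calls.

## Working session

There is one attempt and no reset: what is moved stays moved. The work goes in short steps, Python scripts to look and compute and a tool call to move; the robot and the scene stay as the last step left them, time stands still between calls to the robot, and variables do not carry over. Pictures are saved under pics/ and viewed, at most 11 in all, crops included, and the job is handed in when it is done.

Besides the shell and the picture viewer there is one more tool, called as name(argument=value, ...), one argument or row to a line, values as JSON. servo_tool: Moves the arm, as the interface text tells. Shift numbers are shares of 60 cm and turn numbers shares of pi rad, none past 1 either way. Its arguments: {"type":"object","properties":{"targets":{"type":"array"},"grip":{"type":"number"},"squeeze":{"type":"number"}},"required":["targets"]}

```bash
mkdir -p pics
python3 - <<'E'
from workcell import ctrl
import cv2,numpy as np
s=ctrl.state();print(s)
for n in("top","scene"):
    im=ctrl.read_camera(n);cv2.imwrite(f"pics/{n}0.png",im[:,:,::-1]);p=ctrl.camera_params(n);print(n,p)
E
```

```text
{'t': 0.0, 'joints': array([ 6.77976869e+01,  5.26270031e+00,  7.05810804e+01,  1.75837069e-04,
        1.04267562e+02, -3.24763877e+00]), 'joint_vel': array([ 0.0410845 , -0.08483585,  0.0195635 , -0.0161115 , -0.02901951,
       -0.02433794]), 'joint_torque': array([ 3.91061703e-04, -4.58736849e+01, -4.18016803e+01,  3.21906623e-05,
        1.18523141e-02, -1.10692596e-05]), 'tool_pos': array([0.19478115, 0.56722028, 0.238163  ]), 'tcp_rot': array([-1.79888845e+02, -6.47798741e-03,  1.61045363e+02]), 'contact_force': array([ 0.55232459, -0.29796115, -0.69541709]), 'torque': array([-0.00365263, -0.03839113, -0.05136959]), 'finger_force': 0.0, 'gripper_width': 0.9991188850118623}
top {'K': array([[425.09939955,   0.        , 280.47869061],
       [  0.        , 425.09939955, 212.41325191],
       [  0.        ,   0.        ,   1.        ]]), 'eye': array([0.46880986, 0.04485485, 1.29613108]), 'orientation': array([-172.79346338,   -0.8900643 ,  -90.06958255])}
scene {'K': array([[404.78624425,   0.        , 274.43760444],
       [  0.        , 404.78624425, 204.89072496],
       [  0.        ,   0.        ,   1.        ]]), 'eye': array([-0.30339338, -0.42720124,  0.53187656]), 'orientation': array([-113.41690686,   -0.89187463,  -62.39902388])}
```

View pics/top0.png

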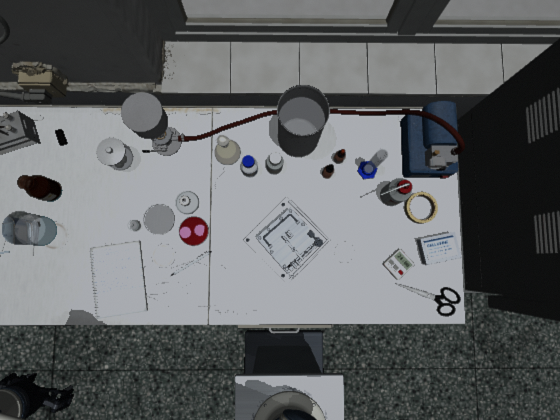

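View pics/scene0.png

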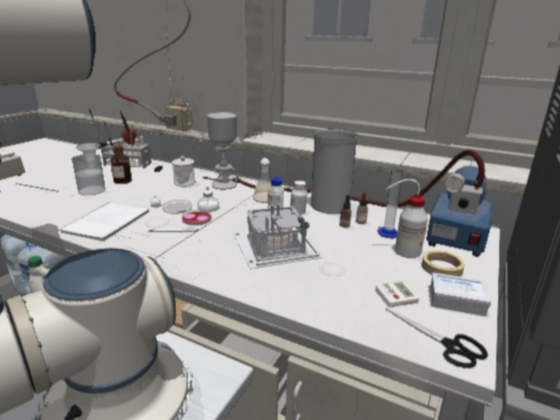

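The top view shows the plate as a diamond centred near (286,239), with the carrier on it. In the scene view the carrier is near (278,232). I'll enlarge both.

Run:
```python
import cv2,numpy as np
a=cv2.imread("pics/top0.png")[190:290,236:336]
a=cv2.resize(a,(600,600),interpolation=cv2.INTER_CUBIC)
cv2.imwrite("pics/c1.png",a)
```

```text
(no output)
```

View pics/c1.png

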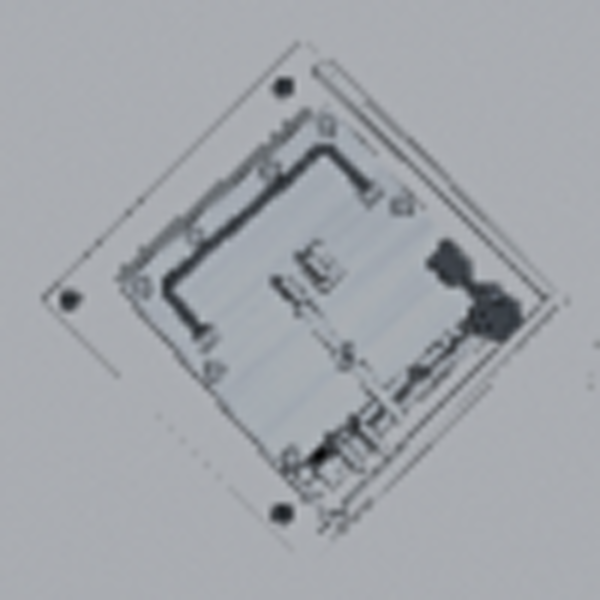

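```bash
cat > h.py <<'E'
from workcell import ctrl
import cv2,numpy as np
from scipy.spatial.transform import Rotation as R
def rot(e): return R.from_euler('xyz',e,degrees=True).as_matrix()
def hit(p,uv,z):
    d=rot(p['orientation'])@np.linalg.inv(p['K'])@np.array([uv[0],uv[1],1.]);e=np.array(p['eye']);return e+d*(z-e[2])/d[2]
def proj(p,P):
    q=(np.atleast_2d(P)-p['eye'])@rot(p['orientation'])@p['K'].T;return q[:,:2]/q[:,2:]
def fr(x,y,yaw,z,P):
    c,s=np.cos(np.radians(yaw)),np.sin(np.radians(yaw));P=np.atleast_2d(P)
    return np.c_[x+c*P[:,0]-s*P[:,1],y+s*P[:,0]+c*P[:,1],z+P[:,2]]
def rows(x,y,z,yaw,roll=180,pitch=0):
    "shift (tool axes, /0.6) and rotvec (tool axes,/pi) to reach a target pose"
    s=ctrl.state();T=rot(s['tcp_rot']);
    d=T.T@(np.array([x,y,z])-s['tool_pos'])
    r=R.from_matrix(T.T@rot([roll,pitch,yaw])).as_rotvec()
    print('t',round(s['t'],2),'pos',s['tool_pos'].round(4),s['tcp_rot'].round(2),'F',s['contact_force'].round(1),'| shift mm',(d*1e3).round(1),'frac',(d/.6).round(4),'turn deg',np.degrees(r).round(2),'frac',(r/np.pi).round(4))
E
python3 - <<'E'
from h import *
p=ctrl.camera_params('top')
f=lambda c:(236+(c[0]+.5)/6-.5,190+(c[1]+.5)/6-.5)
for n,c,z in[('L',(45,297),.003),('T',(300,42),.003),('s1',(283,87),.003),('s2',(69,299),.003),('s3',(281,513),.003),('lipR',(553,297),.011),('hinge',(495,312),.095)]:
    print(n,hit(p,f(c),z).round(4))
a=[hit(p,f(c),.003) for c in((283,87),(69,299),(281,513))]
m=(a[0]+a[2])/2;print('centre',m,np.linalg.norm(a[0]-a[1]),np.linalg.norm(a[1]-a[2]),'yaw y-axis',np.degrees(np.arctan2(*(a[1]-a[0])[1::-1])),'yaw x',np.degrees(np.arctan2(*(a[1]-a[2])[1::-1])))
rows(m[0],m[1],.30,135)
w=ctrl.camera_params('wrist');T=rot(ctrl.state()['tcp_rot']);print(T.T@(w['eye']-ctrl.state()['tool_pos']),w['K'][0],(T.T@rot(w['orientation'])).round(2))
E
```

```text
L [0.5506 0.1383 0.003 ]
T [0.6815 0.0088 0.003 ]
s1 [0.6581 0.0176 0.003 ]
s2 [0.5495 0.1261 0.003 ]
s3 [0.4421 0.019  0.003 ]
lipR [ 0.55   -0.1184  0.011 ]
hinge [ 0.5376 -0.0802  0.095 ]
centre [0.55013752 0.01825672 0.003     ] 0.1535776909485195 0.15173361463642038 yaw y-axis 134.99968981353427 yaw x 44.943252825689
t 0.1 pos [0.1948 0.5672 0.2382] [-179.9    -0.    161.05] F [-0.7  0.3 -0.1] | shift mm [-514.4 -403.9  -61.1] frac [-0.8573 -0.6732 -0.1018] turn deg [-1.000e-01  2.000e-02  2.605e+01] frac [-6.000e-04  1.000e-04  1.447e-01]
[ 0.07548631 -0.00045261 -0.13587548] [352.45897328   0.         274.98966184] [[ 0.   -0.96 -0.29]
 [ 1.    0.    0.  ]
 [-0.   -0.29  0.96]]
```

servo_tool(
  targets=[
    [-0.0612,-0.0481,0,0,0,0],
    [-0.0612,-0.0481,0,0,0,0],
    [-0.0612,-0.0481,0,0,0,0],
    [-0.0612,-0.0481,0,0,0,0],
    [-0.0612,-0.0481,0,0,0,0],
    [-0.0612,-0.0481,0,0,0,0],
    [-0.0612,-0.0481,0,0,0,0],
  ],
)

```text
t: 0.8
tool_pos: [0.3728, 0.2912, 0.2389]
tcp_rot: [-180.0, -0.0, 161.1]
contact_force: [0.9, 0.0, -0.6]
gripper_width: 0.998
finger_force: 0.0
```

servo_tool(
  targets=[
    [-0.0612,-0.0481,0,0,0,0],
    [-0.0612,-0.0481,0,0,0,0],
    [-0.0612,-0.0481,0,0,0,0],
    [-0.0612,-0.0481,0,0,0,0],
    [-0.0612,-0.0481,0,0,0,0],
    [-0.0612,-0.0481,0,0,0,0],
    [-0.0612,-0.0481,0,0,0,0],
  ],
)

```text
t: 1.5
tool_pos: [0.5505, 0.0165, 0.2389]
tcp_rot: [180.0, -0.0, 161.0]
contact_force: [0.2, 1.4, -0.5]
gripper_width: 1.0
finger_force: 0.0
```

servo_tool(
  targets=[
    [0,0,0,0,0,0.046],
    [0,0,0,0,0,0.046],
    [0,0,0,0,0,0.046],
    [0,0,0,0,0,0.046],
    [0,0,0,0,0,0.046],
    [0,0,0,0,0,0.046],
    [0,0,0,0,0,0.046],
  ],
)

```text
t: 2.2
tool_pos: [0.5497, 0.0184, 0.2386]
tcp_rot: [-179.9, -0.0, 102.7]
contact_force: [-0.2, 0.2, 0.4]
gripper_width: 1.001
finger_force: 0.0
```

servo_tool(
  targets=[
    [0,0,0,0,0,0.046],
    [0,0,0,0,0,0.046],
    [0,0,0,0,0,0.046],
    [0,0,0,0,0,0.046],
    [0,0,0,0,0,0.046],
    [0,0,0,0,0,0.046],
    [0,0,0,0,0,0.046],
    [0,0,0,0,0,0],
  ],
)

```text
t: 3.0
tool_pos: [0.5497, 0.0184, 0.2387]
tcp_rot: [-180.0, 0.0, 45.1]
contact_force: [0.1, 0.3, -0.0]
gripper_width: 1.007
finger_force: 0.0
```

Run:
```python
from h import *
s=ctrl.state();print(s['t'],s['tool_pos'],s['tcp_rot'],s['contact_force'])
p=ctrl.camera_params('wrist');im=ctrl.read_camera('wrist')
np.save('p1.npy',p,allow_pickle=True)
cv2.imwrite('pics/w1.png',im[:,:,::-1]);print(p)
c=im[:,:,::-1];cv2.imwrite('pics/w1b.png',cv2.resize(c,(784,588),interpolation=cv2.INTER_CUBIC))
```

```text
3.0 [0.54968201 0.01838747 0.23871703] [-1.79958657e+02  4.08425626e-02  4.50547699e+01] [ 0.06807384  0.30251407 -0.00220505]
{'K': array([[352.45897328,   0.        , 274.98966184],
       [  0.        , 352.45897328, 211.73503377],
       [  0.        ,   0.        ,   1.        ]]), 'eye': array([0.6020993 , 0.07115586, 0.37453811]), 'orientation': array([ 1.62899407e+02,  2.64279552e-03, -4.48813156e+01])}
```

View pics/w1b.png

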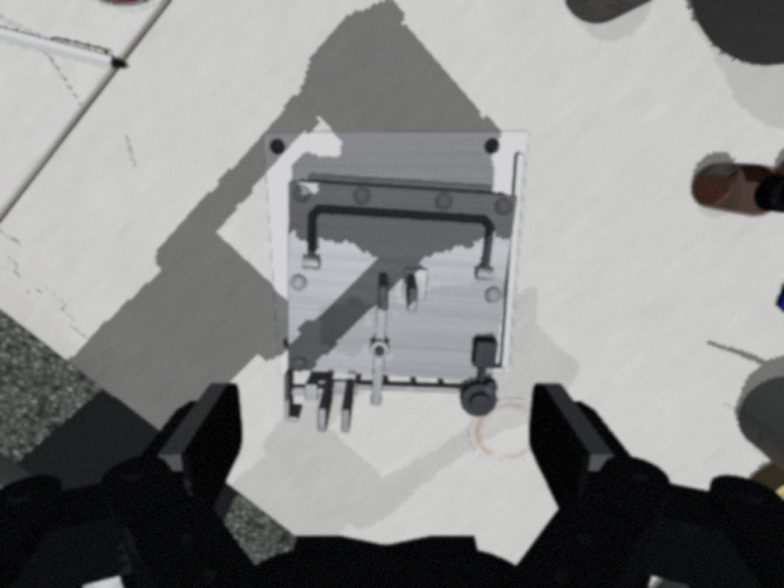

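Wrist view (scale 1.4): plate rear corners are at (265,132) and (527,131), and screws at (277,146) and (491,146). The rear strip runs from (310,177) to (490,188). The first catch's tabs are near (383,290) and (412,288), the gate grip tabs near (325,402) and (348,405), and the hinge cap at (478,397).

```bash
cat > fit.py <<'E'
from h import *
from scipy.optimize import least_squares
def fit(p,pts,uv,z,g):
    f=lambda v:(proj(p,fr(v[0],v[1],v[2],z,pts))-uv).ravel()
    r=least_squares(f,g,x_scale=[.01,.01,1]);return r.x,f(r.x).round(1)
E
python3 - <<'E'
from fit import *
p=np.load('p1.npy',allow_pickle=True).item()
f=lambda c:np.array(c)/1.4
for n,c,z in[('TL',(265,132),.003),('TR',(527,131),.003),('sL',(277,146),.003),('sR',(491,146),.003),('lip top in',(516,152),.011),('hingecap',(478,397),.095)]:
    h=hit(p,f(c),z);print(n,h.round(4))
# carrier: gate grip tabs tops (z 106+12), catch tabs tops 115, hinge cap top 92, strip rear ends z62
pts=np.array([[67.5,60.5,62],[67.5,-60.5,62],[-61,-58,92],[12,-10.5+2.5,115],[12,8.5,115]])/1e3
uv=np.array([[310,177],[490,188],[478,397],[412,272],[383,275]])/1.4
print(fit(p,pts[:3],uv[:3],.003,[.55,.01,45]),)
v=fit(p,pts,uv,.003,[.55,.01,45]);print(v)
a,b=[hit(p,f(c),.003) for c in((265,132),(527,131))];print('len',np.linalg.norm(a-b),'dock yaw',np.degrees(np.arctan2(*(a-b)[1::-1]))-90)
a,b=[hit(p,f(c),.003) for c in((277,146),(491,146))];print('screws',np.linalg.norm(a-b),'dock yaw',np.degrees(np.arctan2(*(a-b)[1::-1]))-90)
im=cv2.imread('pics/w1.png')
c=cv2.resize(im[85:310,170:395],(790,790)[:2] and (600,600),interpolation=cv2.INTER_CUBIC);cv2.imwrite('pics/w1c.png',c)
E
```

```text
TL [0.5474 0.1378 0.003 ]
TR [0.6805 0.0062 0.003 ]
sL [0.5463 0.1254 0.003 ]
sR [0.6555 0.0166 0.003 ]
lip top in [0.6642 0.0023 0.011 ]
hingecap [ 0.5361 -0.0784  0.095 ]
(array([5.42630003e-01, 4.18557490e-03, 4.16384289e+01]), array([-6.3, -0.6,  5.9,  0.3,  0.5,  1.3]))
(array([5.46538256e-01, 7.71452617e-03, 4.10017928e+01]), array([-5.4, -7.8,  7.4, -5.1,  0.3, -3.4, -0.5,  9.7, -1.5,  6. ]))
len 0.18714953163029407 dock yaw 45.326092479063334
screws 0.15412901239666488 dock yaw 45.118691105767
```

View pics/w1c.png

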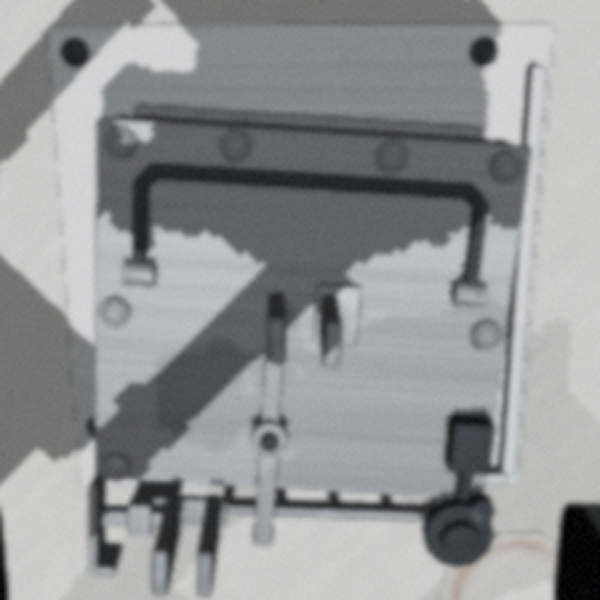

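Run:
```python
from fit import *
p=np.load('p1.npy',allow_pickle=True).item()
f=lambda c:np.array([170,85])+(np.array(c)+.5)/2.6667-.5
pts=np.array([[67.5,0,62],[-61,-58,92],[5,-9,115],[5,9,115],[-69,24.5,118],[-69,40,118],[66,66,79],[66,-66,79]])/1e3
uv=f([[310,116],[459,535],[331,363],[277,358],[205,592],[160,592],[98,118],[525,147]])
v,r=fit(p,pts,uv,.003,[.55,.01,45]);print(v,r.reshape(-1,2))
# dock: TL(115.5,117.5) TR(115.5,-72.5) sizes
P=np.array([[115.5,117.5,3],[115.5,-72.5,3],[100,105,3],[100,-45,3]])/1e3
d,rd=fit(p,P[:2],np.array([[265,132],[527,131]])/1.4,0,[.55,0,45]);print('dock',d,rd)
L=hit(p,f((532,65)),.011);L2=hit(p,f((505,470)),.011);c,s=np.cos(np.radians(d[2])),np.sin(np.radians(d[2]))
for q in(L,L2,hit(p,f((75,52)),.003),hit(p,f((482,52)),.003)):
    e=q[:2]-d[:2];print('lip in dock',(c*e[0]+s*e[1]).round(4),(-s*e[0]+c*e[1]).round(4))
e=fr(*v,.003,np.array([[-.0685,-.0665,0]]))[0][:2]-d[:2];print('carrier corner in dock',c*e[0]+s*e[1],-s*e[0]+c*e[1])
S=v if 1 else d
tgt=fr(*v,.003,np.array([[.0675+.011+.03,0,.053]]))[0];print('rear pre',tgt);rows(*tgt[:2],.24,v[2])
```

```text
[5.42472450e-01 2.95413336e-03 4.18804853e+01] [[ 0.4  3.2]
 [ 1.2  0.3]
 [ 0.9 -0.4]
 [-2.2  0.3]
 [ 1.  -1.7]
 [-1.1 -2.7]
 [-0.9  1.2]
 [ 0.9 -0.3]]
dock [ 5.48678757e-01 -2.60361766e-02  4.53207135e+01] [-1.4  0.1  1.4  0.1]
lip in dock 0.1009 -0.0629
lip in dock -0.0635 -0.0638
lip in dock 0.1061 0.1082
lip in dock 0.1055 -0.0457
carrier corner in dock -0.05611726113184268 -0.037472470085477536
rear pre [0.62325493 0.07538646 0.056     ]
t 3.05 pos [0.5497 0.0184 0.2388] [-1.7996e+02  3.0000e-02  4.5300e+01] F [0.2 0.2 0.1] | shift mm [92.2 12.2 -1.3] frac [ 0.1537  0.0203 -0.0021] turn deg [-0.04  0.04  3.42] frac [-0.0002  0.0002  0.019 ]
```

servo_tool(
  targets=[
    [0.077,0.007,0,0,0,0],
    [0.077,0.007,0,0,0,0],
    [0,0,0.05,0,0,0],
    [0,0,0.07,0,0,0],
    [0,0,0.07,0,0,0],
    [0,0,0.07,0,0,0],
    [0,0,0.042,0,0,0],
    [0,0,0,0,0,0],
    [0,0,0,0,0,0],
  ],
  grip=0,
  squeeze=20,
)

```text
t: 3.95
tool_pos: [0.621, 0.0779, 0.0584]
tcp_rot: [-180.0, 0.0, 45.2]
contact_force: [0.7, 0.3, 0.9]
gripper_width: 0.001
finger_force: 0.0
```

Run:
```python
from h import *
v=[.5425,.00295,41.9]
rows(*fr(*v,.003,np.array([[.0785,0,.055]]))[0],45.2)
```

```text
t 3.95 pos [0.621  0.0779 0.0584] [-1.7998e+02  2.0000e-02  4.5250e+01] F [0.7 0.3 0.9] | shift mm [-30.2   1.6   0.4] frac [-0.0503  0.0027  0.0007] turn deg [-0.02  0.02  0.05] frac [-0.0001  0.0001  0.0003]
```

servo_tool(
  targets=[
    [-0.018,0,0,0,0,0],
    [-0.018,0,0,0,0,0],
    [-0.008,0,0,0,0,0],
    [-0.005,0,0,0,0,0],
    [-0.005,0,0,0,0,0],
    [-0.005,0,0,0,0,0],
  ],
)

```text
t: 4.55
tool_pos: [0.5967, 0.0532, 0.0591]
tcp_rot: [179.9, -0.1, 45.1]
contact_force: [2.9, 3.4, 2.6]
gripper_width: 0.0
finger_force: 1.7
```

servo_tool(
  targets=[
    [-0.004,0,0,0,0,0],
    [-0.004,0,0,0,0,0],
    [-0.003,0,0,0,0,0],
  ],
)

```text
t: 4.85
tool_pos: [0.592, 0.05, 0.0588]
tcp_rot: [-180.0, -0.2, 45.2]
contact_force: [4.5, 9.7, 1.9]
gripper_width: 0.002
finger_force: 4.3
```

servo_tool(
  targets=[
    [-0.002,0,0,0,0,0],
    [-0.002,0,0,0,0,0],
    [0,0,0,0,0,0],
  ],
)

```text
t: 5.15
tool_pos: [0.5914, 0.0495, 0.0589]
tcp_rot: [-180.0, -0.4, 45.2]
contact_force: [9.1, 11.8, -0.6]
gripper_width: 0.003
finger_force: 7.1
```

servo_tool(
  targets=[
    [-0.002,0,0,0,0,0],
    [-0.002,0,0,0,0,0],
    [0,0,0,0,0,0],
  ],
)

```text
t: 5.45
tool_pos: [0.591, 0.0489, 0.0601]
tcp_rot: [179.9, -0.6, 45.3]
contact_force: [12.0, 14.8, 2.1]
gripper_width: -0.001
finger_force: 9.5
```

servo_tool(
  targets=[
    [0.01,0,0,0,0,0],
    [0.03,0,0,0,0,0],
    [0,0,-0.08,0,0,0],
    [0,0,-0.08,0,0,0],
    [0,0,-0.08,0,0,0],
    [0,0,0,0,0,0],
  ],
)

```text
t: 6.05
tool_pos: [0.6071, 0.0615, 0.211]
tcp_rot: [179.5, -0.5, 45.1]
contact_force: [0.1, 0.8, 0.6]
gripper_width: -0.0
finger_force: 0.0
```

servo_tool(
  targets=[
    [0,0,0,0,0,-0.0455],
    [0,0,0,0,0,-0.0455],
    [0,0,0,0,0,-0.0455],
    [0,0,0,0,0,-0.0455],
    [0,0,0,0,0,-0.0455],
    [0,0,0,0,0,-0.0455],
  ],
)

```text
t: 6.65
tool_pos: [0.6044, 0.0612, 0.2009]
tcp_rot: [-179.9, 0.0, 94.6]
contact_force: [-0.2, 0.2, -0.5]
gripper_width: -0.001
finger_force: 0.0
```

servo_tool(
  targets=[
    [0,0,0,0,0,-0.0455],
    [0,0,0,0,0,-0.0455],
    [0,0,0,0,0,-0.0455],
    [0,0,0,0,0,-0.0455],
    [0,0,0,0,0,-0.0455],
    [0,0,0,0,0,0],
  ],
)

```text
t: 7.25
tool_pos: [0.6044, 0.0613, 0.2011]
tcp_rot: [-179.9, -0.1, 135.3]
contact_force: [0.5, -0.5, 1.2]
gripper_width: -0.004
finger_force: 0.0
```

Run:
```python
from h import *
d=[.549,-.0235,45.2]
rows(*fr(*d,0,np.array([[.015,.100,.20]]))[0],135.2)
```

```text
t 7.25 pos [0.6044 0.0613 0.2011] [-1.7988e+02 -5.0000e-02  1.3527e+02] F [ 0.5 -0.5  1.2] | shift mm [ 79.7 -84.2   1.3] frac [ 0.1328 -0.1403  0.0022] turn deg [-0.12 -0.05  0.07] frac [-0.0007 -0.0003  0.0004]
```

servo_tool(
  targets=[
    [0.05,-0.05,0,0,0,0],
    [0.05,-0.05,0,0,0,0],
    [0.033,-0.04,0,0,0,0],
    [0,0,0,0,0,0],
    [0,0,0,0,0,0],
  ],
)

```text
t: 7.75
tool_pos: [0.4889, 0.0582, 0.2022]
tcp_rot: [180.0, 0.0, 135.0]
contact_force: [0.5, -0.0, -0.6]
gripper_width: 0.001
finger_force: 0.0
```

Run:
```python
from h import *
s=ctrl.state();print(s['t'],s['tool_pos'],s['tcp_rot'],s['contact_force'])
p=ctrl.camera_params('wrist');im=ctrl.read_camera('wrist')
np.save('p2.npy',p,allow_pickle=True)
cv2.imwrite('pics/w2.png',im[:,:,::-1])
c=im[:,:,::-1];cv2.imwrite('pics/w2b.png',cv2.resize(c,(784,588),interpolation=cv2.INTER_CUBIC))
```

```text
7.75 [0.48888292 0.0581782  0.20217626] [1.79985307e+02 4.29301619e-02 1.35049700e+02] [ 0.50894072 -0.02287565 -0.55781701]
```

View pics/w2b.png

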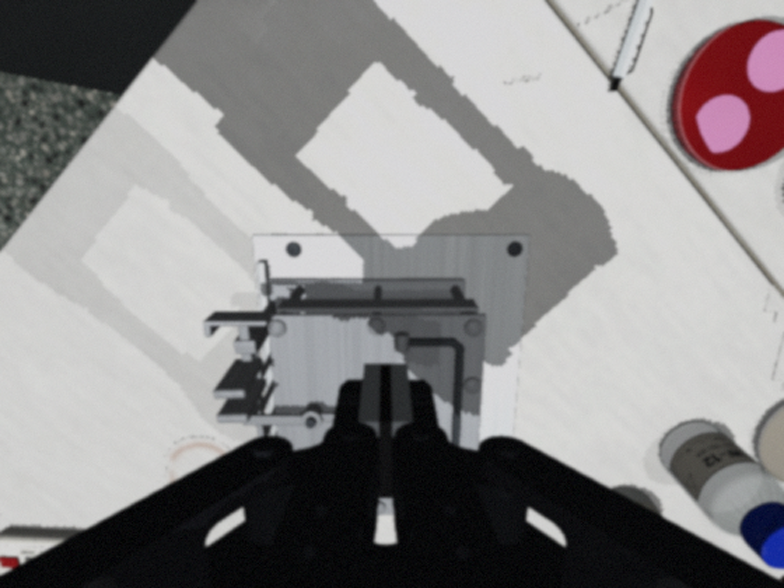

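Run:
```python
from fit import *
p=np.load('p2.npy',allow_pickle=True).item()
d=[.549,-.0235,45.2];c,s=np.cos(np.radians(d[2])),np.sin(np.radians(d[2]))
def D(uv,z):
    e=hit(p,np.array(uv)/1.4,z)[:2]-d[:2];return np.array([c*e[0]+s*e[1],-s*e[0]+c*e[1]]).round(4)
for n,u,z in[('plate TL',(254,235),.003),('plate TR',(528,236),.003),('screwL',(293,250),.003),('screwR',(515,250),.003),('base edge R',(465,280),.006),('base L',(275,280),.006),('strip top',(380,300),.065),('top TL',(272,316),.082),('top TR',(485,316),.082),('lip in top',(267,262),.011),('lip out',(259,262),.011)]: print(n,D(u,z))
rows(*fr(*d,0,np.array([[.015,.130,.058]]))[0],135.2)
```

```text
plate TL [-0.0744  0.1162]
plate TR [0.1131 0.1152]
screwL [-0.0483  0.1058]
screwR [0.105  0.1055]
base edge R [0.0709 0.0849]
base L [-0.0615  0.0851]
strip top [0.0122 0.0891]
top TL [-0.047   0.0853]
top TR [0.0701 0.0851]
lip in top [-0.0649  0.0992]
lip out [-0.0704  0.0992]
t 7.8 pos [0.4894 0.0582 0.2021] [1.7999e+02 3.0000e-02 1.3508e+02] F [-0.4  0.3 -0.2] | shift mm [ 30.2  -1.1 144.1] frac [ 0.0503 -0.0018  0.2401] turn deg [ 0.01  0.03 -0.12] frac [ 0.0001  0.0002 -0.0007]
```

servo_tool(
  targets=[
    [0.05,0,0,0,0,0],
    [0,0,0.06,0,0,0],
    [0,0,0.06,0,0,0],
    [0,0,0.06,0,0,0],
    [0,0,0.06,0,0,0],
    [-0.02,0,0,0,0,0],
    [-0.02,0,0,0,0,0],
    [-0.01,0,0,0,0,0],
  ],
)

```text
t: 8.6
tool_pos: [0.4919, 0.0572, 0.0607]
tcp_rot: [179.8, 0.2, 135.1]
contact_force: [1.0, -0.3, -0.1]
gripper_width: 0.002
finger_force: 0.9
```

servo_tool(
  targets=[
    [-0.005,0,0,0,0,0],
    [-0.005,0,0,0,0,0],
    [-0.005,0,0,0,0,0],
    [-0.005,0,0,0,0,0],
  ],
)

```text
t: 9.0
tool_pos: [0.498, 0.0502, 0.0589]
tcp_rot: [179.9, 0.0, 135.2]
contact_force: [-2.1, 4.2, 1.4]
gripper_width: 0.001
finger_force: 1.8
```

servo_tool(
  targets=[
    [-0.004,0,0,0,0,0],
    [-0.004,0,0,0,0,0],
    [-0.003,0,0,0,0,0],
    [-0.003,0,0,0,0,0],
  ],
)

```text
t: 9.4
tool_pos: [0.5035, 0.0442, 0.058]
tcp_rot: [-180.0, -0.0, 135.2]
contact_force: [-7.1, 8.6, 4.9]
gripper_width: 0.006
finger_force: 5.5
```

servo_tool(
  targets=[
    [-0.002,0,0,0,0,0],
    [-0.002,0,0,0,0,0],
    [0,0,0,0,0,0],
  ],
)

```text
t: 9.7
tool_pos: [0.5034, 0.0442, 0.058]
tcp_rot: [-180.0, -0.3, 135.3]
contact_force: [-10.7, 10.2, 6.7]
gripper_width: 0.005
finger_force: 7.4
```

servo_tool(
  targets=[
    [-0.002,0,0,0,0,0],
    [-0.002,0,0,0,0,0],
    [0,0,0,0,0,0],
  ],
)

```text
t: 10.0
tool_pos: [0.5035, 0.0441, 0.0579]
tcp_rot: [-179.9, -0.6, 135.3]
contact_force: [-18.3, 15.0, 11.5]
gripper_width: -0.002
finger_force: 12.1
```

servo_tool(
  targets=[
    [0.006,0,0,0,0,0],
    [0.02,0,0,0,0,0],
    [0.02,0,0,0,0,0],
    [0,0,-0.08,0,0,0],
    [0,0,-0.08,0,0,0],
    [0,0,-0.08,0,0,0],
    [0,0,-0.04,0,0,0],
    [0,0,0,0,0,0.0455],
    [0,0,0,0,0,0.0455],
    [0,0,0,0,0,0.0455],
  ],
)

```text
t: 11.0
tool_pos: [0.4872, 0.0601, 0.2261]
tcp_rot: [180.0, 0.1, 110.3]
contact_force: [-0.2, 0.2, -0.0]
gripper_width: 0.002
finger_force: 0.0
```

servo_tool(
  targets=[
    [0,0,0,0,0,0.0455],
    [0,0,0,0,0,0.0455],
    [0,0,0,0,0,0.0455],
    [0,0,0,0,0,0.0455],
    [0,0,0,0,0,0.0455],
    [0,0,0,0,0,0.0455],
    [0,0,0,0,0,0.0455],
    [0,0,0,0,0,0.0455],
    [0,0,0,0,0,0],
  ],
)

```text
t: 11.9
tool_pos: [0.4871, 0.0601, 0.2258]
tcp_rot: [180.0, 0.0, 45.0]
contact_force: [-0.6, -0.3, -0.3]
gripper_width: -0.001
finger_force: 0.0
```

Run:
```python
from h import *
d=[.549,-.0235,45.2]
rows(*fr(*d,0,np.array([[.04,.01,.23]]))[0],45.2)
```

```text
t 11.9 pos [0.4871 0.0601 0.2258] [1.7998e+02 2.0000e-02 4.5040e+01] F [-0.6 -0.3 -0.3] | shift mm [24.6 92.8 -4.2] frac [ 0.041   0.1546 -0.0069] turn deg [ 0.02  0.02 -0.16] frac [ 0.0001  0.0001 -0.0009]
```

servo_tool(
  targets=[
    [0.014,0.052,0,0,0,0],
    [0.014,0.052,0,0,0,0],
    [0.014,0.052,0,0,0,0],
    [0,0,0,0,0,0],
    [0,0,0,0,0,0],
  ],
  grip=0.8,
)

```text
t: 12.4
tool_pos: [0.5713, 0.0117, 0.2252]
tcp_rot: [-179.9, 0.1, 45.2]
contact_force: [-0.7, 0.5, -0.1]
gripper_width: 0.805
finger_force: 0.0
```

Run:
```python
from h import *
s=ctrl.state();print(s['t'],s['tool_pos'],s['tcp_rot'],s['contact_force'])
p=ctrl.camera_params('wrist');im=ctrl.read_camera('wrist')
np.save('p3.npy',p,allow_pickle=True)
cv2.imwrite('pics/w3.png',im[:,:,::-1])
c=im[85:370,130:430,::-1];cv2.imwrite('pics/w3b.png',cv2.resize(c,None,fx=2,fy=2,interpolation=cv2.INTER_CUBIC))
```

```text
12.4 [0.57127627 0.01174207 0.22521192] [-1.79923835e+02  7.20602576e-02  4.52324467e+01] [-0.67058185  0.4522906  -0.14543873]
```

View pics/w3b.png

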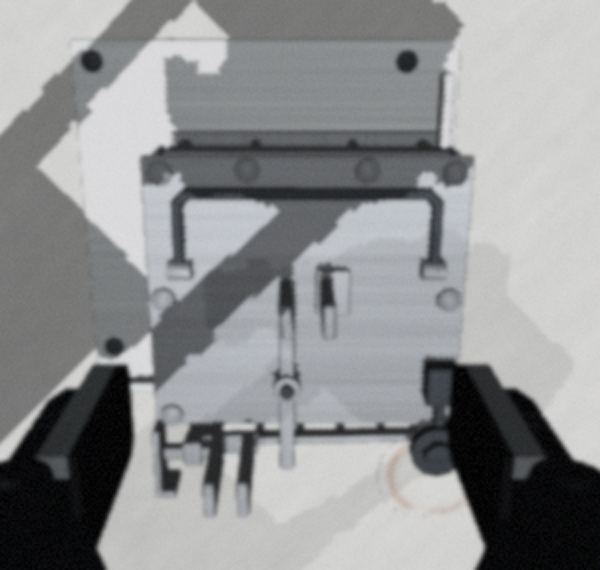

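The carrier now looks square and against the right-hand lip: its base edge ends at x≈440, where the lip's inner face is. I'll fit its pose.

Run:
```python
from fit import *
p=np.load('p3.npy',allow_pickle=True).item()
f=lambda c:np.array([130,85])+(np.array(c)+.5)/2-.5
pts=np.array([[-61,-58,92],[5,-9,115],[-69,24.5,118],[-69,40,118],[66,66,79],[66,-66,79],[68.5,0,3]])/1e3
uv=f([[434,450],[329,336],[243,514],[210,514],[142,157],[473,157],[306,131]])
v,r=fit(p,pts,uv,.003,[.55,.01,45]);print(v,r.reshape(-1,2))
q=np.load('p1.npy',allow_pickle=True).item()
# push-derived: 
c,s=np.cos(np.radians(45.2)),np.sin(np.radians(45.2))
A=np.array([[c,s],[-s,c]]);x=(A@[.591,.0489])[0]-.0785;y=(A@[.5035,.0441])[1]-.076
print('from push',A.T@[x,y])
e=A@(v[:2]-A.T@[x,y]);print('diff',e)
for n,u,z in[('TL',(72,40),.003),('TR',(463,40),.003),('lip in',(442,75),.011),('lip in low',(440,140),.011),('base R',(440,131),.006)]:
    print(n,(A@(hit(p,f(u),z)[:2]-v[:2])).round(4))
print(proj(p,fr(*v,.003,np.array([[.005,.009,.115],[.019,.009,.115],[.005,-.0105,.115],[.019,-.0105,.115],[.012,-.0052,.1005]])))*2-[260,170])
rows(*fr(*v,.003,np.array([[.012,-.0002,.2]]))[0],v[2])
```

```text
[ 5.48860880e-01 -1.94890977e-02  4.53208916e+01] [[ 2.4  2.9]
 [ 1.1  0.5]
 [ 1.  -2. ]
 [-1.8 -2. ]
 [-0.9  0.9]
 [-0.4  0.9]
 [-1.5 -1.2]]
from push [ 0.5479581  -0.01898781]
diff [ 0.00028043 -0.00099381]
TL [0.1107 0.1127]
TR [ 0.111  -0.0773]
lip in [ 0.0949 -0.0666]
lip in low [ 0.0637 -0.0676]
base R [ 0.0675 -0.0684]
[[282.54578735 336.49091274]
 [282.41228573 301.50019981]
 [334.64282268 336.48508722]
 [335.33659789 301.49234479]
 [319.1940623  304.90386403]]
t 12.45 pos [0.571  0.0121 0.2258] [-1.7996e+02  3.0000e-02  4.5240e+01] F [ 0.5 -0.1 -0. ] | shift mm [-26.    6.7  22.8] frac [-0.0434  0.0112  0.038 ] turn deg [-0.04  0.03 -0.08] frac [-0.0002  0.0002 -0.0005]
```

servo_tool(
  targets=[
    [-0.0433,0.0187,0,0,0,0],
    [0,0,0.06,0,0,0],
    [0,0,0.06,0,0,0],
    [0,0,0.05,0,0,0],
    [0,0,0.03,0,0,0],
    [0,0,0.0163,0,0,0],
    [0,0,0,0,0,0],
  ],
  grip=0.5,
)

```text
t: 13.15
tool_pos: [0.5601, -0.0138, 0.0955]
tcp_rot: [-179.9, 0.1, 45.2]
contact_force: [-0.1, 0.3, -0.1]
gripper_width: 0.497
finger_force: 0.0
```

Run:
```python
from h import *
v=[.5484,-.0192,45.3]
rows(*fr(*v,.003,np.array([[.012,-.0052,.093]]))[0],v[2])
```

```text
t 13.15 pos [ 0.5601 -0.0138  0.0955] [-1.7993e+02  6.0000e-02  4.5210e+01] F [-0.1  0.3 -0.1] | shift mm [-0.   0.7 -0.5] frac [-0.      0.0012 -0.0008] turn deg [-0.07  0.06 -0.09] frac [-0.0004  0.0003 -0.0005]
```

servo_tool(
  targets=[
    [0,0,0,0,0,0],
    [0,0,0,0,0,0],
    [0,0,0,0,0,0],
    [0,0,0,0,0,0],
    [0,0,0,0,0,0],
    [0,0,0,0,0,0],
  ],
  grip=0.11,
  squeeze=20,
)

```text
t: 13.75
tool_pos: [0.5618, -0.0141, 0.0981]
tcp_rot: [179.9, -0.1, 45.1]
contact_force: [-2.3, 2.0, 5.8]
gripper_width: 0.112
finger_force: 17.5
```

Run:
```python
from h import *
rows(.5601,-.0138,.0955,45.2)
im=ctrl.read_camera('wrist')
c=im[150:420,100:450,::-1];cv2.imwrite('pics/w4b.png',cv2.resize(c,None,fx=2,fy=2,interpolation=cv2.INTER_CUBIC))
```

```text
t 13.75 pos [ 0.5618 -0.0141  0.0981] [ 1.7993e+02 -1.2000e-01  4.5140e+01] F [-2.3  2.   5.8] | shift mm [-0.9 -1.4  2.6] frac [-0.0016 -0.0024  0.0044] turn deg [ 0.07 -0.12 -0.06] frac [ 0.0004 -0.0006 -0.0004]
```

View pics/w4b.png

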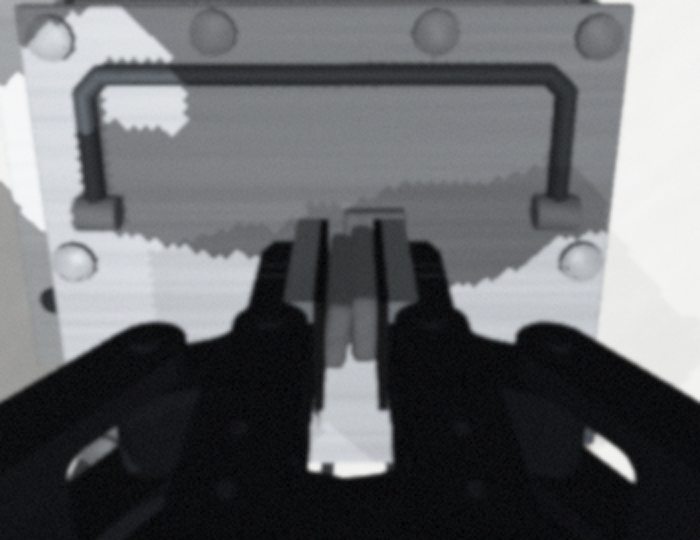

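Both tabs are clamped together between the pads, so the catch is fully squeezed. I'll release it, rise and look at the gate. Before that I need the height of the L-shaped part at the gate's free edge.

servo_tool(
  targets=[
    [0,0,0,0,0,0],
    [0,0,0,0,0,0],
    [0,0,-0.05,0,0,0],
    [0,0,-0.06,0,0,0],
    [0,0,-0.06,0,0,0],
    [0.03,0,0,0,0,0],
    [0,0,0,0,0,0],
    [0,0,0,0,0,0],
  ],
  grip=0.5,
)

```text
t: 14.6
tool_pos: [0.5735, -0.0022, 0.197]
tcp_rot: [-180.0, 0.1, 45.1]
contact_force: [0.1, 0.2, -0.6]
gripper_width: 0.501
finger_force: 0.0
```

Run:
```python
from fit import *
p1,p2,p3=[np.load(f'p{i}.npy',allow_pickle=True).item() for i in(1,2,3)]
h=np.array([.5484,-.0192,45.3]);A=lambda dy:[h[0]-np.sin(np.radians(45.3))*dy,h[1]+np.cos(np.radians(45.3))*dy,45.3]
def tri(obs):
    f=lambda P:np.concatenate([(proj(p,fr(*v,.003,P[None]))[0]-u) for p,v,u in obs])
    r=least_squares(f,[-.06,.03,.1],x_scale=.01);return (r.x*1e3).round(1),r.fun.round(1)
g1=lambda c:np.array([170,85])+np.array(c)/2.6667
g2=lambda c:np.array(c)/1.4
g3=lambda c:np.array([130,85])+np.array(c)/2
v1=[.5425,.00295,41.9]
for n,a,b,c in[('keeper tip',(97,568),(206,320),(163,495)),('tab spr',(160,592),(216,393),(210,514)),('tab fix',(205,592),(219,418),(243,514))]:
    for dy in(.018,.02): print(n,dy,tri([(p1,v1,g1(a)),(p2,A(dy),g2(b)),(p3,h,g3(c))]))
s=ctrl.state();print(s['tool_pos'])
p=ctrl.camera_params('wrist');im=ctrl.read_camera('wrist');np.save('p5.npy',p,allow_pickle=True)
c=im[80:380,110:450,::-1];cv2.imwrite('pics/w5b.png',cv2.resize(c,None,fx=2,fy=2,interpolation=cv2.INTER_CUBIC))
```

```text
keeper tip 0.018 (array([-84. ,  63.8,  86.1]), array([ 0.4,  0.1, -0.9,  0.6, -1. , -1.3]))
keeper tip 0.02 (array([-82.4,  63.1,  89. ]), array([ 0.6,  0.3, -0.4,  0.3, -0.9, -0.8]))
tab spr 0.018 (array([-70.2,  38.3, 119.2]), array([ 0.6, -0.8, -0.6,  0.3, -0.7,  0. ]))
tab spr 0.02 (array([-68.9,  37.9, 121.6]), array([ 0.8, -0.6, -0. , -0.1, -0.6,  0.6]))
tab fix 0.018 (array([-69.8,  24.8, 119.5]), array([ 0.3, -0.2, -0.3,  0.1, -0.4, -0.1]))
tab fix 0.02 (array([-68.5,  24.5, 121.8]), array([ 0.5,  0. ,  0.3, -0.2, -0.2,  0.4]))
[ 0.57353845 -0.00216462  0.1970293 ]
```

View pics/w5b.png

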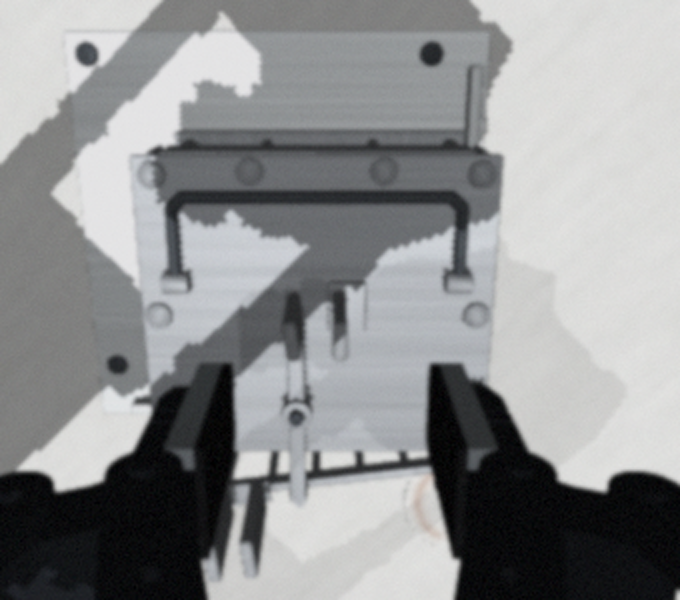

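Run:
```python
from fit import *
p1,p3,p5=[np.load(f'p{i}.npy',allow_pickle=True).item() for i in(1,3,5)]
h=np.array([.5484,-.0192,45.3]);v1=[.5425,.00295,41.9]
g1=lambda c:np.array([170,85])+np.array(c)/2.6667
g3=lambda c:np.array([130,85])+np.array(c)/2
g5=lambda c:np.array([110,80])+np.array(c)/2
f=lambda P:np.concatenate([(proj(p,fr(*v,.003,P[None]))[0]-u) for p,v,u in[(p1,v1,g1((264,543))),(p3,h,g3((287,467))),(p5,h,g5((298,502)))]])
r=least_squares(f,[-.06,.03,.1],x_scale=.01);print(r.x*1e3,r.fun.round(1))
for z in(.08,.09,.1):
  H=hit(p3,g3((287,467)),z+.003);c,s=np.cos(np.radians(45.3)),np.sin(np.radians(45.3));e=H[:2]-h[:2];print(z,c*e[0]+s*e[1],-s*e[0]+c*e[1])
a=.13
def g(a,rad=.0865,off=0,z=.099):
    return fr(*h,.003,np.array([[-.061-np.sin(a)*(rad),-.058+np.cos(a)*rad,z]]))[0]
print(g(a));rows(*g(a,.0875),45.3+np.degrees(a))
# check tab tops with gate at .13 in p5
P=[[-.061-np.sin(a)*y+np.cos(a)*x,-.058+np.cos(a)*y+np.sin(a)*x,.118] for x,y in((-.008,.0825),(-.008,.098))]
print(proj(p5,fr(*h,.003,np.array(P)))*2-[220,160],'seen 249,575 / 212,578')
```

```text
[-69.091511     7.19942564  89.34593518] [ 0.2 -0.1 -0.2  0.5 -0.  -0.4]
0.08 -0.07486525124878349 0.007070532029115319
0.09 -0.0681237746754523 0.007015002095286882
0.1 -0.06138229810212105 0.006959472161458407
[ 0.47786653 -0.05099587  0.102     ]
t 14.65 pos [ 0.5732 -0.0022  0.1967] [-1.7992e+02  1.3000e-01  4.5120e+01] F [ 1.   0.4 -0.6] | shift mm [-101.8  -34.    95. ] frac [-0.1696 -0.0567  0.1583] turn deg [-0.09  0.13 -7.63] frac [-0.0005  0.0007 -0.0424]
[[252.19382932 574.6718591 ]
 [210.26892459 579.27468777]] seen 249,575 / 212,578
```

servo_tool(
  targets=[
    [-0.0565,-0.0189,0,0,0,0],
    [-0.0565,-0.0189,0,0,0,0],
    [-0.0565,-0.0189,0,0,0,0],
    [0,0,0.03,0,0,-0.0424],
    [0,0,0.04,0,0,0],
    [0,0,0.04,0,0,0],
    [0,0,0.03,0,0,0],
    [0,0,0.0145,0,0,0],
    [0,0,0,0,0,0],
  ],
  grip=0.43,
)

```text
t: 15.55
tool_pos: [0.4767, -0.0499, 0.1035]
tcp_rot: [-179.8, 0.1, 52.7]
contact_force: [0.0, -0.8, -0.1]
gripper_width: 0.432
finger_force: 0.0
```

Run:
```python
from h import *
rows(.47786-.0006,-.0510+.0008,.104,52.75)
im=ctrl.read_camera('wrist')
c=im[150:420,100:450,::-1];cv2.imwrite('pics/w6b.png',cv2.resize(c,None,fx=2,fy=2,interpolation=cv2.INTER_CUBIC))
```

```text
t 15.55 pos [ 0.4767 -0.0499  0.1035] [-1.7981e+02  1.2000e-01  5.2740e+01] F [ 0.  -0.8 -0.1] | shift mm [ 0.1  0.7 -0.5] frac [ 0.0002  0.0011 -0.0008] turn deg [-0.19  0.12 -0.01] frac [-0.001   0.0006 -0.0001]
```

View pics/w6b.png

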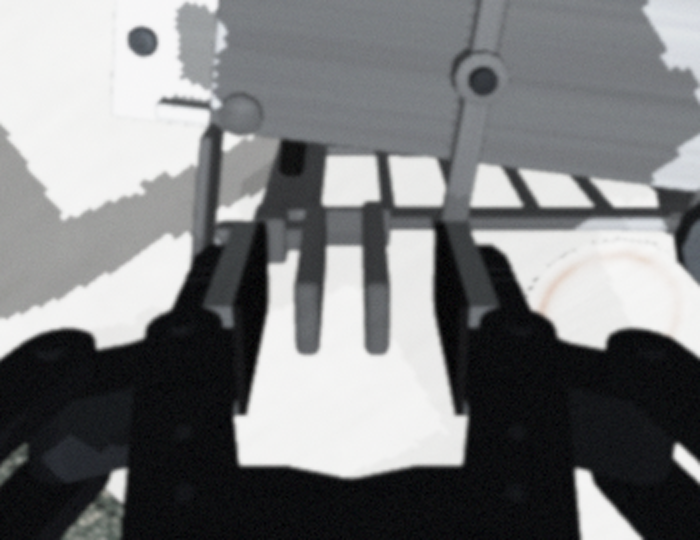

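Both grip tabs (x≈308 and 376) are between the pads, so I'll squeeze.

servo_tool(
  targets=[
    [0,0,0,0,0,0],
    [0,0,0,0,0,0],
    [0,0,0,0,0,0],
    [0,0,0,0,0,0],
    [0,0,0,0,0,0],
    [0,0,0,0,0,0],
  ],
  grip=0,
  squeeze=30,
)

```text
t: 16.2
tool_pos: [0.4785, -0.0499, 0.1068]
tcp_rot: [179.9, -0.0, 52.8]
contact_force: [-0.8, -0.9, 6.1]
gripper_width: 0.086
finger_force: 31.4
```

```bash
cat > arc.py <<'E'
from h import *
import sys
h=np.array([.5484,-.0192,45.3]);s=ctrl.state()
H=fr(*h,0,np.array([[-.061,-.058,.1]]))[0];e=s['tool_pos'][:2]-H[:2]
a=np.degrees(np.arctan2(e[1],e[0]))-135.3;print('t',s['t'],'radius',np.hypot(*e).round(4),'angle from pos',a.round(2),'from yaw',(s['tcp_rot'][2]-45.3).round(2),'z',s['tool_pos'][2].round(4),'F',s['contact_force'].round(1),'M',s['torque'].round(2),'w',round(s['gripper_width'],3),'ff',round(s['finger_force'],1))
T=rot([180,0,h[2]+a]);print('Fgate(x,y,z)',(T.T@s['contact_force']).round(1))
E
python3 arc.py
```

```text
t 16.2 radius 0.0867 angle from pos 6.61 from yaw 7.46 z 0.1068 F [-0.8 -0.9  6.1] M [0.07 0.49 0.11] w 0.086 ff 31.4
Fgate(x,y,z) [-1.2 -0.1 -6.1]
```

servo_tool(
  targets=[
    [-0.0126,0.0006,0,0,0,-0.0278],
    [-0.0126,0.0006,0,0,0,-0.0278],
    [-0.0126,0.0006,0,0,0,-0.0278],
    [-0.0126,0.0006,0,0,0,-0.0278],
  ],
)

```text
t: 16.6
tool_pos: [0.4649, -0.0763, 0.1067]
tcp_rot: [179.9, -0.1, 73.0]
contact_force: [0.8, 2.0, 5.5]
gripper_width: 0.084
finger_force: 31.6
```

```bash
python3 arc.py
```

```text
t 16.6 radius 0.0862 angle from pos 26.39 from yaw 27.71 z 0.1067 F [0.8 2.  5.5] M [ 0.4   0.2  -0.07] w 0.084 ff 31.6
Fgate(x,y,z) [ 2.2  0.2 -5.5]
```

servo_tool(
  targets=[
    [-0.0126,0.0006,0,0,0,-0.0278],
    [-0.0126,0.0006,0,0,0,-0.0278],
    [-0.0126,0.0006,0,0,0,-0.0278],
    [-0.0126,0.0006,0,0,0,-0.0278],
    [-0.0126,0.0006,0,0,0,-0.0278],
    [-0.0126,0.0006,0,0,0,-0.0278],
    [-0.0126,0.0006,0,0,0,-0.0278],
    [-0.0126,0.0006,0,0,0,-0.0278],
  ],
)

```text
t: 17.4
tool_pos: [0.4677, -0.1356, 0.1068]
tcp_rot: [179.9, -0.0, 113.1]
contact_force: [-2.5, 3.1, 6.9]
gripper_width: 0.082
finger_force: 31.3
```

```bash
python3 arc.py
```

```text
t 17.4 radius 0.0854 angle from pos -293.12 from yaw 67.76 z 0.1068 F [-2.5  3.1  6.9] M [0.5  0.6  0.24] w 0.082 ff 31.3
Fgate(x,y,z) [ 3.8 -1.1 -6.9]
```

servo_tool(
  targets=[
    [-0.0118,0.0005,0,0,0,-0.0248],
    [-0.0118,0.0005,0,0,0,-0.0248],
    [-0.0118,0.0005,0,0,0,-0.0248],
    [-0.0118,0.0005,0,0,0,-0.0248],
    [-0.0118,0.0005,0,0,0,-0.0248],
    [0,0,0,0,0,0],
    [0,0,0,0,0,0],
    [0,0,0,0,0,0],
  ],
)

```text
t: 18.2
tool_pos: [0.4874, -0.1642, 0.1067]
tcp_rot: [179.9, -0.0, 135.2]
contact_force: [-2.7, 2.8, 7.0]
gripper_width: 0.085
finger_force: 32.0
```

```bash
python3 arc.py
python3 - <<'E'
from h import *
cv2.imwrite('pics/end.png',np.hstack([cv2.resize(ctrl.read_camera('wrist')[:,:,::-1],(400,300)),cv2.resize(ctrl.read_camera('top')[190:290,236:336,::-1],(300,300),interpolation=cv2.INTER_CUBIC)]))
b=ctrl.read_camera('scene')[190:290,220:340,::-1]
a=cv2.imread('pics/end.png');b=cv2.resize(b,(360,300),interpolation=cv2.INTER_CUBIC);w=cv2.resize(ctrl.read_camera('top')[120:320,160:460,::-1],(340,300))
cv2.imwrite('pics/end.png',np.vstack([a,np.hstack([b,w])]))
E
```

```text
t 18.2 radius 0.085 angle from pos -269.56 from yaw 89.89 z 0.1067 F [-2.7  2.8  7. ] M [0.47 0.56 0.24] w 0.085 ff 32.0
Fgate(x,y,z) [ 3.9  0.2 -7. ]
```

View pics/end.png

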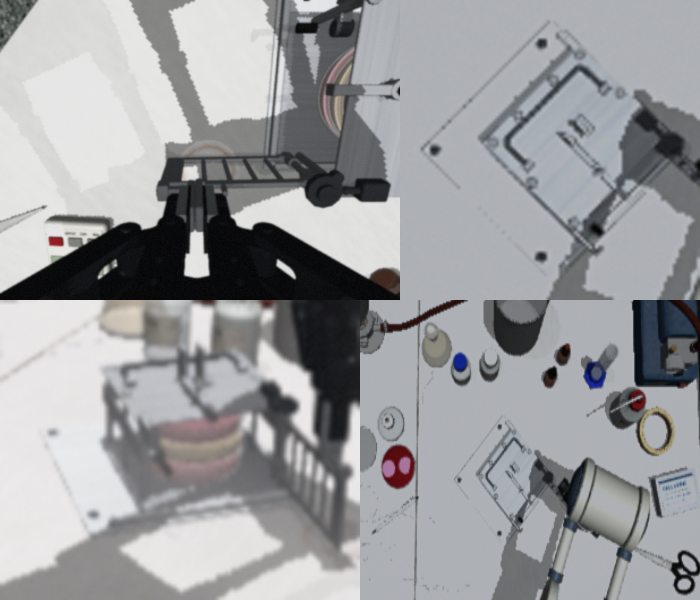

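Run:
```python
from h import *
p=ctrl.camera_params('top')
print((proj(p,fr(.5484,-.0192,45.3,.003,np.array([[.066,.066,.079],[.066,-.066,.079],[-.066,.066,.079],[-.061,-.058,.092]])))-[236,190])*3+[400,0])
```

```text
[[482.76005259 144.76616902]
 [579.6726851   47.26036996]
 [581.8471313  243.09211172]
 [670.58895536 145.09368502]]
```

The final picture shows the gate square to the carrier's front, with the dishes inside. The carrier's corners match their home projection to within a few mm: left corner near (483,140), hinge cap near (668,146).

```bash
python3 -c "
from workcell import ctrl
print(ctrl.job_done())"
```

```text
the job is handed in; nothing more can be done
None
```

I handed the job in at about 18 s with the carrier home against both lips and its dishes inside, and the gate held at about 90° with its grip squeezed; nothing else on the bench was touched, and no verdict came back.

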